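# Start the cutlery steriliser

### The arm

A 6-joint arm with a two-finger parallel gripper is mounted at the origin on a cart in front of the work surface, level with it; the furniture and walls round the work are solid. World frame = base frame: x ahead of the robot, y to its left, z up, the work surface at z = 0. Lengths are in mm, angles in rad, forces in N, time in s.
With the tool pointing down it reaches from about 350 to 975 mm from the base axis. Payload 7.1 kg.
Tool frame: the origin (TCP) lies midway between the tips of the shut fingers; the grasp point (between the pads) lies 19 mm behind it; z points along the fingers, y is the line along which they close (so a half turn about z gives the same grasp; the last joint's range is limited). The gripper opens to 88 mm and grips with 3 to 60 N. Pads are 20 mm wide; open, the fingers measure 115 mm over their backs; the gripper's body (75 mm by 178 mm) begins 61 mm behind the grasp point.
Start: joints at [1.216, 0.423, 1.63, -0, 1.089, -0.019], TCP at [205.921, 590.086, 222.675] pointing down, gripper open.
Joint ranges: [-3, 3], [-0.9, 2.11], [0.09, 2.58], [-1.31, 4.45], [0.11, 2.69], [-2.54, 2.54]. Speed limits (rad/s): [2.39, 2.39, 3.01, 3.14, 3.14, 3.14].

### API

Orientations are given as a rotation vector (axis times angle).
In Python, from workcell import ctrl gives the robot as it stands.
- The arm moves only by the shell command python3 -m pendant 'ROWS'. ROWS is a JSON object of lists of equal length, an entry for each row: "grip": the opening, from -1 (shut) to 1 (fully open); "linear": the shift along the tool's x, y, z in mm, a list of three; "angular": the turn, a rotation vector about the tool's x, y, z in rad, a list of three. In form: {"grip": [grip, ...], "linear": [[tx, ty, tz], ...], "angular": [[ax, ay, az], ...]}. A call has 1 to 12 rows; each row shifts and turns the commanded pose from where the row before left it, along the tool's axes as they then stand; what a row does not reach is not made up. A row lasts 1/12 s, in which the tool goes at most 41.7 mm and 7.16 degrees, less where a joint would pass 70% of its speed; a pose out of reach is approached as far as the arm can. A call with a gripper value outside its range is refused whole. The fingers move at their own pace and stop on an object; the grip force is fixed at half the most. Time passes only in rows, so rows that do not move let the fingers close. It gives the time, the measured TCP pose, the force, the opening and the grip force at its end, in the units of the state.
- ctrl.get_obs(): the state, without advancing time (a new reading comes with each control period).
- ctrl.get_image(name): name is "side" or "top" or "wrist"; returns the picture (400x640x3 uint8, red, green, blue); there is no depth.
- ctrl.camera_params(name): a dict with "vfov" (degrees; the focal length in pixels is half the picture's height over the tangent of half this angle, whatever the lens; pixels are square), "cx", "cy" (the principal point, pixels), "R" (3x3) and "t" (3): a world point X has camera coordinates R X + t; the wrist camera has in their place "T_tool_cam" (4x4, takes a point from camera to tool coordinates, whose origin is the TCP and whose axes are the flange's). Camera axes: x right, y down, z forward; pixel columns grow to the right and rows downward; lengths in mm; the calibration is good to about 2 mm. A picture is of the moment at which its call begins: read the wrist's pose just before it. camera_params takes no time and is no camera call.
- ctrl.close_job(): hands the job in; it is judged then, once.
The state is a dict: "t": time; "qpos": joint angles; "qvel": joint speeds; "joint_torque": joint torques, N m; "ee_pos": TCP position; "orientation": TCP orientation; "ft_force": force on the tool from outside, world axes, zero at the start; "moment": the same for the moment, N m; "width": finger opening in mm; "grasp_force": force on a finger pad.
Only numpy, scipy, OpenCV 4.12 (cv2) and the standard library are available. Lean on these libraries where they do the work, as an engineer would, in place of code of your own. Each camera call takes 0.05 s, during which the arm holds its last target. There are 200 camera calls.

### The job

Start the cutlery steriliser: first shut its lid, then take the orange-headed key from its stand, push it fully home in the key switch and turn it clockwise as far as it goes, then press the green start button fully down and release it. Leave the key in the switch in the turned position, never press the red stop button, do not press the green one before the key is turned, and do not shift or knock over the shaker, the glass, the tumbler beside the chest or the spray bottle.

Things in the scene. Friction and masses are not known exactly. Their poses are not given: they have to be found in the camera images.
- steriliser: white open-topped chest 170 (x) x 240 (y) x 90 mm high with cutlery inside, fixed. Origin: centre of its underside, on the table. Its -x side faces the robot; there a grey control shelf 95 (x) x 270 (y) x 55 mm high adjoins, its centre 132 mm to -x of the origin; three control modules sit on the shelf in a row along the chest's y, 85 mm apart, in any order.
- lid (a joint): angle of the chest's blue lid about its hinge along the chest's far (+x) top rim; 0 is shut, positive is raised; starts part open and stays where it is left; small force moves it
- lid_hinge (a point): centre of the lid's hinge line (at the far top rim of the chest, about 90 mm above the table); the lid panel is about 170 mm deep from hinge to front edge, 240 mm wide and 8 mm thick; its frame is that of the lid
- lid_handle (a point): grip point of the steel bar handle (100 mm long, along y) that stands 35 mm off the lid's upper face near its front edge
- key_cylinder (a joint): turn of the steel lock cylinder, rad, 0 off, grows clockwise seen from above, stop at 1.2; starts near 0 and stays where it is left; the blade has about 0.18 rad of play in the slot before the cylinder follows, so the key itself must turn about 0.2 rad farther than the cylinder; the turning torque is slight
- key_slot (a point): centre of the slot's mouth on top of the steel lock cylinder (39 mm diameter, top 26 mm above the shelf, 81 mm above the table) in its round yellow collar (54 mm diameter). Slot 21 mm long (along this point's x) x 8.5 mm wide (y), 21 mm deep, its long edges bevelled in the upper 4.5 mm to 15 mm wide; the frame turns with the cylinder, z up
- key: key, upright: orange flat head 34 mm wide (its x) x 9 mm thick (its y), rising to 53 mm above the origin; brass flange 30 mm diameter and 4 mm thick; brass blade below 14 (x) x 6 (y) x 20 mm long, tapering at the tip. Origin: centre of the flange's underside, which rests on the stand's top or, fully home, on top of the lock cylinder. Either way round fits. 60 g
- key_stand: black block 50 x 50 x 32 mm, fixed, with the slot in which the key stands; origin: centre of its underside
- start_button_top (a point): centre of the top face of the green start button (36 mm diameter), facing up
- start_button (a joint): travel of the green button, m: 0 released, 0.006 fully down; spring, 5 N fully down
- stop_button_top (a point): centre of the top face of the red stop button (36 mm diameter), facing up; never to be pressed
- stop_button (a joint): travel of the red button, m: 0 released, 0.006 fully down
- shaker: loose salt shaker 44 mm diameter, 90 mm high, standing beside the key stand; origin: centre of its underside
- glass: loose glass 81 mm diameter, 93 mm high; origin: centre of its underside
- tumbler: loose single aqua tumbler 92 mm diameter, 160 mm high, standing left of the chest (other tumblers stand farther off); origin: centre of its underside
- spray_bottle: loose spray bottle, 78 x 91 x 231 mm high, pink head; origin: centre of its underside
Things that resemble listed ones, but are neither listed nor needed, are in the scene too. There is more than one size of the key; the job needs the smallest.

How it is judged:
By the outcome, as a careful person would: the job done as asked, in the order asked, and still so for the second after the job is handed in, with the robot touching nothing.
It also fails if it takes over 64 s, if anything falls off the work surface, if the arm or the gripper's body presses on something with over 40 N, if the wrist force passes 120 N, or if a joint passes its speed limit or range.

## Working session

There is one attempt and no reset: what is moved stays moved. The work goes in short steps, Python scripts to look and compute and a shell command to move; the robot and the scene stay as the last step left them, time stands still between calls to the robot, and variables do not carry over. Pictures are saved under pics/ and viewed, at most 13 in all, crops included, and the job is handed in when it is done.

```bash
mkdir -p pics; cat > h.py <<'E'
import numpy as np,cv2
from workcell import ctrl
from scipy.spatial.transform import Rotation as Ro
def cam(name,obs=None):
    p=ctrl.camera_params(name); f=200/np.tan(np.radians(p['vfov'])/2)
    if name=='wrist':
        o=obs or ctrl.get_obs(); T=np.eye(4); T[:3,:3]=Ro.from_rotvec(o['orientation']).as_matrix(); T[:3,3]=o['ee_pos']
        M=np.linalg.inv(T@np.array(p['T_tool_cam'])); R,t=M[:3,:3],M[:3,3]
    else: R,t=np.array(p['R']),np.array(p['t'])
    return dict(f=f,c=np.array([p['cx'],p['cy']]),R=R,t=t)
def ray(c,uv):
    d=np.append((np.array(uv,float)-c['c'])/c['f'],1); o=-c['R'].T@c['t']; d=c['R'].T@d
    return o,d/np.linalg.norm(d)
def plane(c,uv,z):
    o,d=ray(c,uv); return o+d*(z-o[2])/d[2]
def tri(c1,u1,c2,u2):
    o1,d1=ray(c1,u1);o2,d2=ray(c2,u2)
    s=np.linalg.lstsq(np.stack([d1,-d2],1),o2-o1,rcond=None)[0]
    a,b=o1+d1*s[0],o2+d2*s[1]; return (a+b)/2,np.linalg.norm(a-b)
def proj(c,X):
    q=c['R']@np.array(X,float)+c['t']; return q[:2]/q[2]*c['f']+c['c']
def snap(name,fn):
    o=ctrl.get_obs(); c=cam(name,o); im=ctrl.get_image(name)
    cv2.imwrite('pics/'+fn+'.png',im[:,:,::-1]); np.save('pics/'+fn+'.npy',np.array([c],dtype=object),allow_pickle=True); return im,c
def load(fn): return cv2.imread('pics/'+fn+'.png')[:,:,::-1],np.load('pics/'+fn+'.npy',allow_pickle=True)[0]
E
python3 - <<'E'
from h import *
for n in('side','top','wrist'):
    im,c=snap(n,n+'0'); print(n,c['f'],c['c'],-c['R'].T@c['t'],c['R'][2]); print(ctrl.camera_params(n).keys())
print(ctrl.get_obs())
E
```

```text
side 435.24584792400304 [323.28757115 203.90136078] [ 180.71116548 1182.96282836  651.46764281] [ 0.29630061 -0.86399983 -0.40707522]
dict_keys(['vfov', 'cx', 'cy', 'R', 't'])
top 435.1268136673569 [326.3554987  194.93545172] [ 321.39727828   -3.49736865 1276.83077649] [ 0.19584878  0.01961229 -0.98043797]
dict_keys(['vfov', 'cx', 'cy', 'R', 't'])
wrist 329.56256709556203 [315.77399453 199.71243389] [140.37535501 613.56559054 384.24463165] [ 0.24163359 -0.08575183 -0.96657117]
dict_keys(['vfov', 'cx', 'cy', 'T_tool_cam'])
{'t': 0.15, 'qpos': array([ 1.21598055e+00,  4.23685246e-01,  1.63046488e+00, -7.70123322e-06,
        1.08860622e+00, -1.89936185e-02]), 'qvel': array([-0.00108476, -0.00162565, -0.00405914, -0.00151833,  0.00081579,
        0.00107858]), 'joint_torque': array([-3.32329446e-04, -5.44979846e+01, -2.73919970e+01,  6.42687455e-02,
        2.04687350e-02, -4.17563047e-05]), 'ee_pos': array([205.79686051, 589.71034501, 222.08729691]), 'orientation': array([-5.24992290e-01, -3.09720322e+00,  1.79795839e-03]), 'ft_force': array([ 0.41331732,  0.0085699 , -0.30488573]), 'moment': array([ 0.01020782, -0.00998314, -0.0666929 ]), 'grasp_force': 0.0, 'width': 87.662281077308}
```

View pics/top0.png

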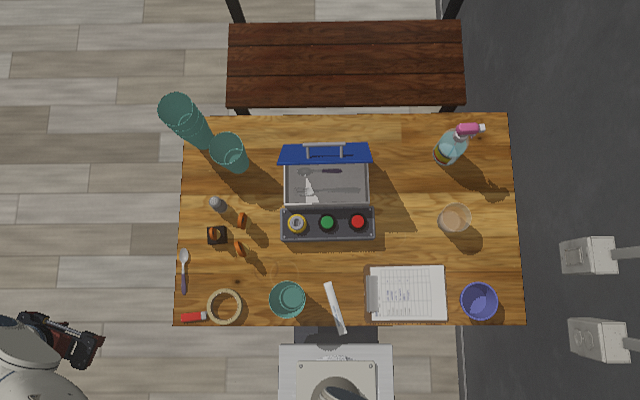

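View pics/side0.png

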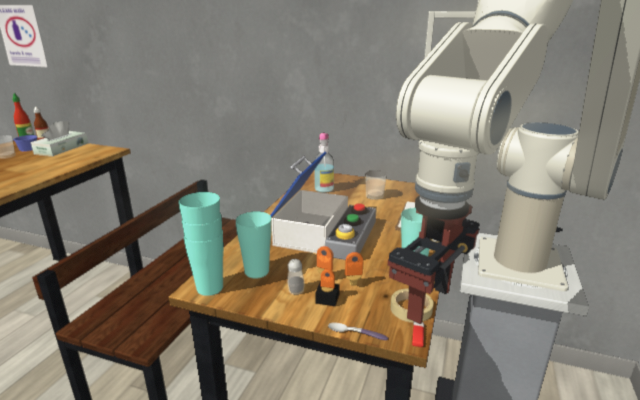

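The top view shows the chest at about (327,185), with the lid up. The modules run left to right: lock (297,223), green (327,222), red (358,221). There are three orange keys, at top (216,235) in the black stand, (241,219) and (239,248). In the side view they are at (327,283), (325,256) and (354,263). The one in the black block fits the description, so I'll enlarge all three to check.

```bash
python3 - <<'E'
from h import *
t,ct=load('top0'); s,cs=load('side0')
a=cv2.resize(t[190:280,195:275],None,fx=4.5,fy=4.5,interpolation=2)
b=cv2.resize(s[235:315,280:370],None,fx=4.5,fy=4.5,interpolation=2)
H=max(a.shape[0],b.shape[0]); pad=lambda x:np.vstack([x,np.zeros((H-x.shape[0],x.shape[1],3),np.uint8)])
cv2.imwrite('pics/crop1.png',np.hstack([pad(a),pad(b)])[:,:,::-1])
for n,im,c in(('top',t,ct),('side',s,cs)):
    hsv=cv2.cvtColor(im,cv2.COLOR_RGB2HSV)
    for col,lo,hi in(('orange',(6,190,120),(13,255,255)),('green',(50,120,50),(75,255,255)),('red',(0,190,100),(4,255,255)),('red2',(174,150,100),(179,255,255)),('yellow',(20,140,120),(32,255,255)),('blue',(108,150,40),(122,255,255)),('black',(0,0,0),(179,255,40))):
        k,l,st,ce=cv2.connectedComponentsWithStats(cv2.inRange(hsv,lo,hi))
        print(n,col,[(st[i].tolist(),ce[i].round(1).tolist()) for i in range(1,k) if st[i][4]>25][:9])
E
```

```text
top orange [([238, 213, 6, 13, 36], [239.9, 219.1])]
top green [([321, 216, 12, 13, 123], [326.7, 221.7])]
top red [([352, 215, 12, 13, 93], [357.8, 221.0])]
top red2 []
top yellow [([288, 214, 18, 18, 82], [295.9, 222.1])]
top blue [([277, 143, 96, 22, 1488], [324.4, 154.3])]
top black [([226, 0, 19, 23, 244], [235.1, 10.6]), ([443, 0, 21, 19, 251], [452.5, 8.9]), ([331, 74, 38, 1, 38], [349.5, 74.0]), ([307, 105, 65, 2, 69], [340.2, 105.8]), ([380, 104, 57, 2, 59], [408.5, 105.0]), ([439, 104, 19, 8, 93], [448.0, 108.3]), ([248, 106, 44, 2, 48], [270.8, 106.9]), ([234, 108, 16, 7, 77], [241.6, 111.4]), ([349, 213, 18, 18, 72], [358.6, 221.5])]
side orange [([317, 248, 17, 40, 356], [325.9, 270.0]), ([345, 253, 18, 22, 283], [353.6, 265.5])]
side green [([18, 128, 8, 8, 50], [21.3, 131.1]), ([347, 215, 11, 6, 55], [351.8, 217.3])]
side red [([15, 103, 13, 20, 153], [19.5, 114.5]), ([413, 327, 11, 20, 152], [417.9, 336.0])]
side red2 []
side yellow [([321, 174, 13, 9, 90], [326.2, 178.0]), ([336, 229, 18, 10, 117], [344.3, 234.4])]
side blue []
side black [([0, 158, 133, 102, 2610], [72.9, 201.1]), ([201, 181, 5, 10, 32], [203.6, 185.4]), ([435, 220, 44, 40, 431], [462.0, 237.9]), ([426, 223, 18, 19, 213], [435.1, 231.8]), ([125, 240, 17, 35, 370], [133.5, 256.6]), ([410, 241, 11, 9, 35], [415.1, 245.4]), ([430, 262, 17, 31, 236], [439.4, 276.3]), ([446, 265, 4, 12, 32], [447.6, 270.3]), ([37, 270, 32, 62, 993], [53.0, 298.5])]
```

View pics/crop1.png

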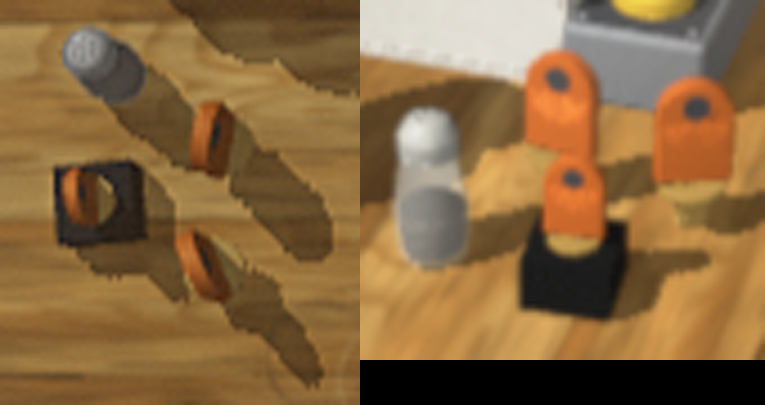

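The crop shows the small key upright in the black block, at top ≈(213,234) and side ≈(327,278). Its head is narrower than those of the two larger decoys standing loose at (241,219) and (239,248), so this is the one to take. Next I'll get coarse positions.

```bash
python3 - <<'E'
from h import *
t,ct=load('top0'); s,cs=load('side0')
np.set_printoptions(precision=1,suppress=True)
print('lock',tri(ct,(296.5,222.5),cs,(344.5,232.5)),plane(ct,(296.5,222.5),81))
print('green',tri(ct,(326.7,221.7),cs,(351.8,217.3)),plane(ct,(326.7,221.7),81))
print('red',plane(ct,(357.8,221),81))
print('key head top',tri(ct,(212.5,233.5),cs,(327,271)),'stand',tri(ct,(217,235),cs,(326,291)),plane(ct,(212.5,233.5),85))
print('shaker top',tri(ct,(214.5,200.5),cs,(294.5,262)), 'keyA',tri(ct,(241.5,217),cs,(325,250)),'keyB',tri(ct,(239,246),cs,(354.5,256)))
# lid corners: top-view blue contour; side
hsv=cv2.cvtColor(t,cv2.COLOR_RGB2HSV); m=cv2.inRange(hsv,(108,150,40),(122,255,255)); 
c=max(cv2.findContours(m,0,1)[0],key=cv2.contourArea); print(cv2.approxPolyDP(c,2,True)[:,0].tolist())
a=cv2.resize(s[140:260,260:390],None,fx=6,fy=5,interpolation=2)[:600]; 
b=cv2.resize(t[130:250,265:385],None,fx=5,fy=5,interpolation=2)
cv2.imwrite('pics/crop2.png',cv2.resize(np.hstack([a[:,:780],b]),(800,348),interpolation=3)[:,:,::-1])
E
```

```text
lock (array([485.2, 105.2,  62.8]), np.float64(0.7534910225449166)) [483.1 103.6  81. ]
green (array([486.4,  20.1,  72.7]), np.float64(1.2096807398031075)) [484.7  19.9  81. ]
red [485.9 -66.2  81. ]
key head top (array([457.3, 337.9,  78.2]), np.float64(5.365313524642041)) stand (array([458.8, 340.4,  21.9]), np.float64(4.758480765633024)) [453.9 335.3  85. ]
shaker top (array([546.4, 334.2,  83.6]), np.float64(0.8975551505361067)) keyA (array([496.3, 255.6,  85.2]), np.float64(5.8492941702095695)) keyB (array([416.2, 259.9,  85.5]), np.float64(5.66231442439161))
[[372, 161], [367, 143], [346, 143], [343, 146], [343, 154], [353, 155], [342, 159], [338, 157], [338, 147], [309, 148], [312, 157], [308, 160], [305, 158], [305, 148], [300, 144], [283, 145], [277, 164]]
```

View pics/crop2.png

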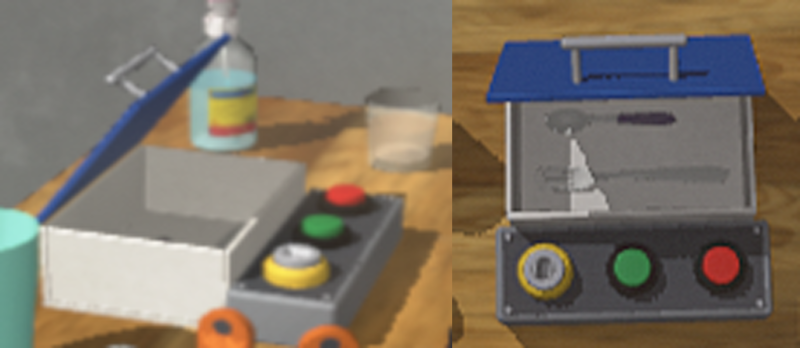

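The lid stands at a steep angle, with its hinge to the left in the side view and its free edge toward the robot. The order of modules is lock (y≈104), green (≈20), red (≈−66). I'll work out the lid angle and the tumbler position.

```bash
python3 - <<'E'
from h import *
t,ct=load('top0'); s,cs=load('side0')
np.set_printoptions(precision=1,suppress=True)
S=lambda x,y:(260+x*1.725/6,140+y*1.724/5)
print('front left',tri(ct,(277,164),cs,S(228,38)))
print('hinge left near', [plane(cs,S(40,220),90)], 'rim front',plane(ct,(341-265+265-0,0),90)[:0])
print('handle L end', tri(ct,(265+ (565-452)*1.725/5,130+42*1.725/5),cs,S(155,52)))
T=lambda x,y:(265+(x-452)*1.725/5,130+y*1.725/5)
print('chest front corners',plane(ct,T(508,215),90),plane(ct,T(757,212),90))
print('shelf corners',[plane(ct,T(*p),55) for p in((498,225),(765,218),(500,320),(770,312))])
print('tumbler',tri(ct,(228,148),cs,(254,220)),plane(ct,(228,148),160))
o=ctrl.get_obs(); R=Ro.from_rotvec(o['orientation']).as_matrix(); print(R)
# to align: tool x=-x, y=+y, z=-z
G=np.diag([-1,1,-1.]); print('rot',Ro.from_matrix(R.T@G).as_rotvec())
for P in ([206,590,380],[740,-60,380],[740,110,380]): print(R.T@(np.array(P)-o['ee_pos']), G.T@(np.array(P)-o['ee_pos']))
E
```

```text
front left (array([563.8, 123.1, 307.1]), np.float64(50.014299156218605))
hinge left near [array([706. , 126.2,  90. ])] rim front []
handle L end (array([635.2,  66.7, 264.9]), np.float64(27.293006761507353))
chest front corners [533.4 137.1  90. ] [ 534.2 -101.    90. ]
shelf corners [array([529.8, 151. ,  55. ]), array([ 534.4, -111.5,   55. ]), array([436.3, 147.6,  55. ]), array([ 442.1, -113.9,   55. ])]
tumbler (array([677.9, 284.3, 153.9]), np.float64(0.5219146160739413)) [675.7 282.7 160. ]
[[-0.9  0.3 -0. ]
 [ 0.3  0.9 -0. ]
 [ 0.  -0.  -1. ]]
rot [-0.  -0.  -0.3]
[  -0.1    0.2 -157.9] [  -0.2    0.3 -157.9]
[-718.5 -437.6 -157.4] [-534.2 -649.7 -157.9]
[-662.4 -277.1 -157.6] [-534.2 -479.7 -157.9]
```

```bash
python3 - <<'E'
from h import *
t,ct=load('top0'); s,cs=load('side0')
for d in range(30,100,5):
    a=np.radians(d); r=[]
    for off,h in((170,0),(170,8),(150,43)):
        for y in (140,-100):
            X=[704-off*np.cos(a)+h*np.sin(a),y,90+off*np.sin(a)+h*np.cos(a)]
            r+=[proj(ct,X).round().astype(int).tolist(),proj(cs,X).round().astype(int).tolist()]
    print(d,r)
E
```

```text
30 [[280, 190], [317, 198], [372, 189], [342, 171], [279, 188], [316, 196], [372, 187], [341, 168], [278, 172], [304, 187], [373, 172], [331, 161]]
35 [[279, 186], [314, 194], [373, 185], [340, 167], [279, 183], [313, 191], [373, 182], [339, 165], [278, 168], [300, 184], [373, 167], [328, 158]]
40 [[278, 181], [311, 189], [373, 180], [337, 163], [278, 179], [309, 187], [373, 178], [336, 161], [278, 163], [297, 180], [373, 162], [325, 156]]
45 [[278, 176], [308, 185], [373, 175], [334, 159], [278, 174], [306, 183], [373, 173], [333, 158], [277, 157], [293, 178], [373, 156], [321, 153]]
50 [[277, 171], [304, 181], [373, 170], [331, 156], [277, 168], [302, 179], [373, 167], [329, 154], [277, 152], [289, 175], [373, 151], [318, 151]]
55 [[277, 166], [300, 178], [373, 165], [328, 153], [277, 163], [298, 176], [374, 162], [326, 151], [277, 147], [284, 173], [373, 146], [314, 149]]
60 [[277, 160], [296, 174], [374, 159], [324, 150], [277, 157], [293, 173], [374, 156], [322, 149], [277, 141], [280, 171], [373, 140], [310, 148]]
65 [[276, 154], [291, 171], [374, 153], [320, 148], [276, 151], 
[... 271 characters left out ...]
 [312, 144], [276, 139], [279, 166], [374, 137], [310, 143], [277, 125], [267, 168], [373, 124], [299, 145]]
80 [[276, 136], [277, 165], [374, 135], [308, 143], [276, 133], [275, 164], [374, 131], [306, 142], [277, 120], [262, 167], [373, 119], [295, 145]]
85 [[276, 130], [272, 164], [374, 129], [304, 142], [276, 127], [270, 163], [374, 126], [302, 141], [277, 115], [258, 168], [373, 114], [291, 145]]
90 [[276, 124], [267, 163], [373, 123], [300, 141], [276, 121], [265, 163], [373, 120], [297, 141], [277, 111], [254, 168], [372, 110], [288, 146]]
95 [[276, 119], [263, 163], [373, 117], [295, 141], [276, 116], [260, 163], [373, 114], [293, 141], [278, 107], [250, 169], [372, 105], [284, 146]]
```

The lid is open about 56°, with its front edge near x=609, z=231. I'll push it shut from above at y≈−65, clear of the handle.

```bash
python3 -m pendant '{"grip":[-1,-1,-1,-1,-1,-1,-1,-1,-1,-1,-1,-1],"linear":[[0,0,-40],[0,0,-40],[0,0,-40],[0,0,-40],[-21,-33,0],[-21,-33,0],[-21,-33,0],[-21,-33,0],[-21,-33,0],[-21,-33,0],[-21,-33,0],[-21,-33,0]],"angular":[[0,0,-0.112],[0,0,-0.112],[0,0,-0.112],[0,0,0],[0,0,0],[0,0,0],[0,0,0],[0,0,0],[0,0,0],[0,0,0],[0,0,0],[0,0,0]]}'
python3 -m pendant '{"grip":[-1,-1,-1,-1,-1,-1,-1,-1,-1,-1,-1,-1],"linear":[[-21,-33,0],[-21,-33,0],[-21,-33,0],[-21,-33,0],[-21,-33,0],[-21,-33,0],[-21,-33,0],[-21,-33,0],[-21,-33,0],[-21,-33,0],[-21,-33,0],[-14,-28,0]],"angular":[[0,0,0],[0,0,0],[0,0,0],[0,0,0],[0,0,0],[0,0,0],[0,0,0],[0,0,0],[0,0,0],[0,0,0],[0,0,0],[0,0,0]]}'
```

```text
t: 1.15
ee_pos: [374.4, 324.3, 382.6]
orientation: [0.001, -3.142, 0.0]
ft_force: [0.7, 0.7, -0.2]
width: 11.0
grasp_force: 0.0
t: 2.15
ee_pos: [620.2, -67.3, 382.2]
orientation: [-0.001, -3.141, 0.0]
ft_force: [0.6, 1.0, -0.3]
width: 0.7
grasp_force: 0.0
```

```bash
python3 -m pendant '{"grip":[-1,-1,-1,-1,-1,-1,-1,-1,-1,-1],"linear":[[-5,0,38],[-5,0,38],[-5,0,38],[-5,0,38],[8,0,26],[6,0,9],[17,0,15],[14,0,18],[10,0,20],[8,0,21]],"angular":[[0,0,0],[0,0,0],[0,0,0],[0,0,0],[0,0,0],[0,0,0],[0,0,0],[0,0,0],[0,0,0],[0,0,0]]}'
python3 -m pendant '{"grip":[-1,-1,-1,-1],"linear":[[2,0,10],[0,0,6],[0,0,4],[0,0,0]],"angular":[[0,0,0],[0,0,0],[0,0,0],[0,0,0]]}'; python3 - <<'E'
from h import *
im,c=snap('top','top1')
E
```

```text
t: 2.98
ee_pos: [576.2, -64.9, 122.6]
orientation: [-0.0, 3.139, -0.001]
ft_force: [1.0, 0.2, 0.2]
width: 0.5
grasp_force: 0.4
t: 3.32
ee_pos: [574.9, -64.9, 101.9]
orientation: [-0.0, 3.141, -0.0]
ft_force: [-0.8, 0.7, -0.1]
width: 0.7
grasp_force: 0.0
```

View pics/top1.png

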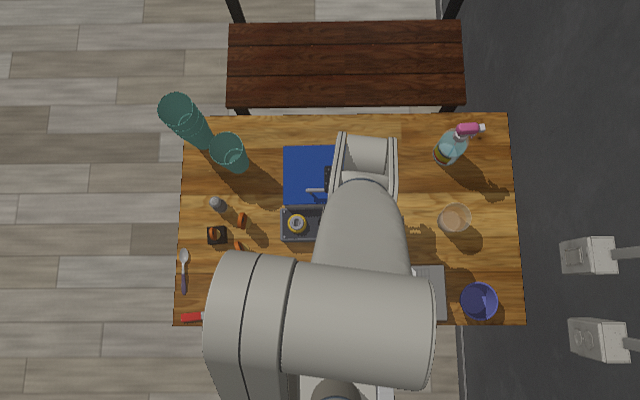

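The lid has come down almost flat; blue covers the chest at (283–335,146–205). I'll press on in small steps until the force shows it is seated.

```bash
python3 -m pendant '{"grip":[-1,-1,-1],"linear":[[0,0,2],[0,0,2],[0,0,0]],"angular":[[0,0,0],[0,0,0],[0,0,0]]}'
python3 -m pendant '{"grip":[-1,-1,-1],"linear":[[0,0,1],[0,0,1],[0,0,0]],"angular":[[0,0,0],[0,0,0],[0,0,0]]}'
```

```text
t: 3.62
ee_pos: [575.2, -64.9, 98.8]
orientation: [-0.0, 3.139, -0.0]
ft_force: [-0.0, 0.3, 4.7]
width: 0.5
grasp_force: 2.1
t: 3.87
ee_pos: [575.3, -65.0, 98.5]
orientation: [-0.0, 3.139, -0.001]
ft_force: [-5.1, 1.1, 21.2]
width: 0.6
grasp_force: 10.5
```

```bash
python3 -m pendant '{"grip":[-1,-1,-1,-1,-1,0,0,0,0,0,0],"linear":[[0,0,-10],[0,0,-40],[0,0,-40],[0,0,-40],[0,0,-40],[18,34,5],[18,34,5],[18,34,5],[18,34,5],[18,34,5],[0,0,0]],"angular":[[0,0,0],[0,0,0],[0,0,0],[0,0,0],[0,0,0],[0,0,0],[0,0,0],[0,0,0],[0,0,0],[0,0,0],[0,0,0]]}'
python3 - <<'E'
from h import *
im,c=snap('wrist','w1')
E
python3 -m pendant '{"grip":[0,0,0,0,0,0,0],"linear":[[4,39,0],[4,39,0],[4,39,0],[4,39,0],[4,39,0],[4,39,0],[0,0,0]],"angular":[[0,0,0],[0,0,0],[0,0,0],[0,0,0],[0,0,0],[0,0,0],[0,0,0]]}'
python3 - <<'E'
from h import *
im,c=snap('wrist','w2')
a,_=load('w1'); cv2.imwrite('pics/w12.png',cv2.resize(np.vstack([a[:,100:540],im[:,100:540]])[:,:,::-1],(440*3//4,600),interpolation=3) if 0 else np.hstack([a[:,120:520],im[:,120:520]])[:,:,::-1])
E
```

```text
t: 4.78
ee_pos: [480.5, 109.2, 240.1]
orientation: [0.006, -3.139, -0.002]
ft_force: [0.3, 0.3, -0.6]
width: 36.7
grasp_force: 0.0
t: 5.42
ee_pos: [460.8, 344.5, 241.4]
orientation: [-0.005, 3.139, 0.005]
ft_force: [0.3, -0.8, -0.2]
width: 43.7
grasp_force: 0.0
```

View pics/w12.png

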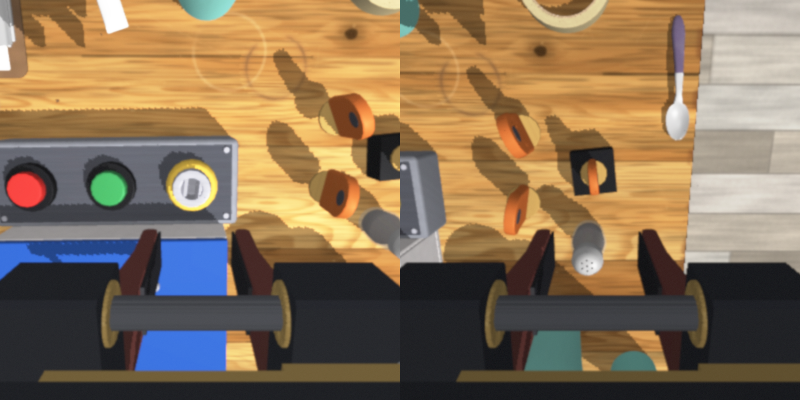

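The wrist views show the lid flat (blue, no gap visible). The lock is at w1 ≈(312,187), with its slot nearly along world x. The small key in the black stand is at w2 ≈(314,172). I'll enlarge these in both views for stereo.

```bash
python3 - <<'E'
from h import *
np.set_printoptions(precision=1,suppress=True)
a,ca=load('w1'); b,cb=load('w2')
for n,X in(('lock',[483,104,81]),('keytop',[456,337,85]),('stand',[456,337,32])): print(n,proj(ca,X),proj(cb,X))
def crop(im,c,h): 
    x,y=[int(round(v)) for v in c]; return cv2.resize(im[y-h:y+h,x-h:x+h],(390,290),interpolation=2)
L1=proj(ca,[483,104,81]);L2=proj(cb,[483,104,81])
tiles=[]
for im,ce in((a,(312,187)),(b,(313,172)),(a,(530,155)),(b,(max(L2[0],40),L2[1]))):
    x,y=[int(round(v)) for v in ce]; h=36; x=min(max(x,h),640-h); print('origin',x-h,y-h)
    tiles.append(cv2.resize(im[y-h:y+h,x-h:x+h],(296,296),interpolation=3))
cv2.imwrite('pics/crop3.png',np.vstack([np.hstack(tiles[:2]),np.hstack(tiles[2:])])[:,:,::-1])
E
```

```text
lock [309.7 187.1] [ 77.5 204.9]
keytop [550.4 161.1] [307.  179.7]
stand [517.8 154.5] [308.  170.4]
origin 276 151
origin 277 136
origin 494 119
origin 42 169
```

View pics/crop3.png

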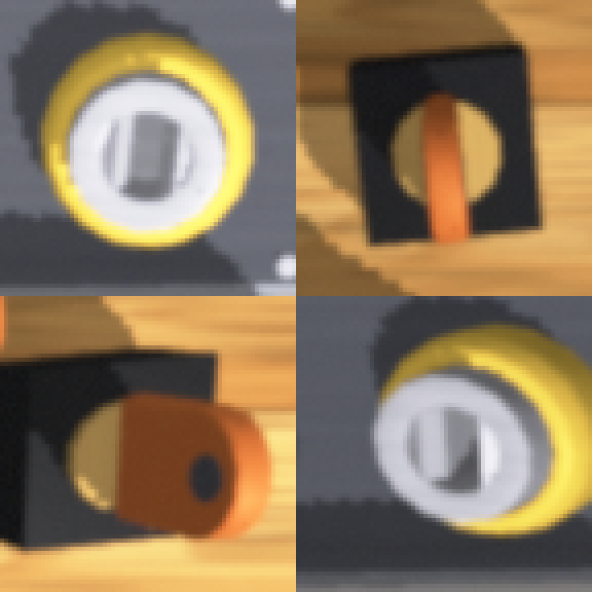

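Tile readings:

| Feature | w1 | w2 |
|---|---|---|
| Lock face centre | (311.8,188.7) | (79.9,205) |
| Key flange centre | (523.4,157.9) | (313.7,172.7) |

The stand is yawed about +0.1 and the slot about −0.05.

```bash
python3 - <<'E'
from h import *
np.set_printoptions(precision=2,suppress=True)
a,ca=load('w1'); b,cb=load('w2'); t,ct=load('top0')
print('lock',tri(ca,(311.8,188.7),cb,(79.9,205)),plane(ca,(311.8,188.7),81),plane(cb,(79.9,205),81))
print('flange',tri(ca,(523.4,157.9),cb,(313.7,172.7)),plane(cb,(313.7,172.7),36),plane(ca,(523.4,157.9),36))
pts=[(277+(x-296)*.2432,136+y*.2432) for x,y in((428,100),(432,240),(455,100),(468,235))]
print('head', [plane(cb,p,z) for p,z in zip(pts,(40,75,40,75))])
sc=[(277+(x-296)*.2432,136+y*.2432) for x,y in((350,62),(522,45),(540,228),(368,243))]
S=np.array([plane(cb,p,32) for p in sc]); print('stand',S,S.mean(0))
sl=[(276+x*.2432,151+y*.2432) for x,y in((183,115),(178,195),(120,135),(118,190))]; print('slot',[plane(ca,p,78) for p in sl])
o=ctrl.get_obs(); print(o['qpos'],o['ee_pos'],Ro.from_rotvec(o['orientation']).as_matrix())
E
```

```text
lock (array([483.96, 106.04,  80.64]), np.float64(1.5453847624057164)) [484.67 106.1   81.  ] [483.06 106.37  81.  ]
flange (array([459.17, 343.52,  32.45]), np.float64(1.2435178896522074)) [457.9  343.48  36.  ] [459.33 341.4   36.  ]
head [array([443.3 , 338.41,  40.  ]), array([473.35, 339.85,  75.  ]), array([443.29, 345.67,  40.  ]), array([472.06, 348.84,  75.  ])]
stand [[434.06 317.03  32.  ]
 [429.41 363.92  32.  ]
 [480.63 369.71  32.  ]
 [485.01 321.16  32.  ]] [457.28 342.96  32.  ]
slot [array([475.34, 114.8 ,  78.  ]), array([495.47, 113.68,  78.  ]), array([480.34,  99.42,  78.  ]), array([494.22,  98.85,  78.  ])]
[ 0.62  0.33  1.73 -0.    1.08 -0.96] [460.71 341.67 241.01] [[-1. -0.  0.]
 [-0.  1.  0.]
 [-0.  0. -1.]]
```

```bash
python3 -m pendant '{"grip":[0,0,0,0,0,0,0,0],"linear":[[2.7,1.3,0],[0,0,38],[0,0,38],[0,0,38],[0,0,36],[0,0,30],[0,0,18],[0,0,0]],"angular":[[0,0,-0.085],[0,0,0],[0,0,0],[0,0,0],[0,0,0],[0,0,0],[0,0,0],[0,0,0]]}'
python3 - <<'E'
from h import *
im,c=snap('wrist','w3'); cv2.imwrite('pics/w3c.png',im[60:340,160:480,::-1])
E
```

```text
t: 6.13
ee_pos: [456.0, 337.1, 39.0]
orientation: [0.131, -3.133, 0.006]
ft_force: [-0.8, -0.0, 0.1]
width: 43.4
grasp_force: 0.0
```

View pics/w3c.png

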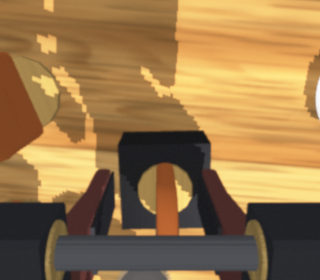

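Before the grasp: the key head is at ≈(327,260) in the full image, about 4–5 mm to +y of the finger midline. I'll shift by that much, then grip.

```bash
python3 -m pendant '{"grip":[0,0],"linear":[[-2,5,-3],[0,0,0]],"angular":[[0,0,0],[0,0,0]]}'
python3 -m pendant '{"grip":[-1,-1,-1,-1,-1,-1],"linear":[[0,0,0],[0,0,0],[0,0,0],[0,0,0],[0,0,0],[0,0,0]],"angular":[[0,0,0],[0,0,0],[0,0,0],[0,0,0],[0,0,0],[0,0,0]]}'
```

```text
t: 6.35
ee_pos: [461.1, 346.7, 48.0]
orientation: [-0.132, 3.135, 0.004]
ft_force: [0.0, 0.3, 0.2]
width: 44.0
grasp_force: 0.0
t: 6.85
ee_pos: [458.6, 344.1, 45.7]
orientation: [0.137, -3.138, 0.005]
ft_force: [6.2, -13.8, 4.5]
width: 8.9
grasp_force: 30.1
```

```bash
python3 -m pendant '{"grip":[-1,-1,-1],"linear":[[-0.7,-1.5,0],[0,0,0],[0,0,0]],"angular":[[0,0,0],[0,0,0],[0,0,0]]}'; python3 -c "
from h import *
o=ctrl.get_obs();print(o['ee_pos'],o['ft_force'],o['orientation'])"
```

```text
t: 7.1
ee_pos: [459.6, 343.8, 45.5]
orientation: [0.134, -3.138, 0.001]
ft_force: [1.0, -2.8, 0.1]
width: 9.0
grasp_force: 30.0
[459.58208021 343.78136198  45.54592605] [ 0.95756271 -2.78832343  0.12017432] [ 1.33911171e-01 -3.13839262e+00  9.30731473e-04]
```

```bash
python3 -m pendant '{"grip":[-1,-1,-1,-1,-1,-1,-1],"linear":[[0,0,-10],[0,0,-25],[0,0,-30],[0,0,-30],[0,0,-30],[0,0,-30],[0,0,0]],"angular":[[0,0,0],[0,0,0],[0,0,0],[0,0,0],[0,0,0],[0,0,0.07],[0,0,0.065]]}'
python3 -m pendant '{"grip":[-1,-1,-1,-1,-1,-1,-1,-1,-1,-1],"linear":[[-5.4,-33.7,0],[-5.4,-33.7,0],[-5.4,-33.7,0],[-5.4,-33.7,0],[-5.4,-33.7,0],[-5.4,-33.7,0],[-5.4,-33.7,0],[0,0,30],[0,0,30],[0,0,0]],"angular":[[0,0,0],[0,0,0],[0,0,0],[0,0,0],[0,0,0],[0,0,0],[0,0,0],[0,0,0],[0,0,0],[0,0,0]]}'
python3 -m pendant '{"grip":[-1,-1,-1],"linear":[[0,0,0],[0,0,0],[0,0,0]],"angular":[[0,0,0],[0,0,0],[0,0,0]]}'
python3 - <<'E'
from h import *
im,c=snap('wrist','w4');s,cs=snap('side','s4'); print(ctrl.get_obs()['ee_pos'],ctrl.get_obs()['orientation'],ctrl.get_obs()['qpos'])
a=cv2.resize(im[100:250,240:390],(400,400),interpolation=2); b=cv2.resize(s[175:265,300:390],(400,400),interpolation=2)
cv2.imwrite('pics/crop4.png',np.hstack([a,b])[:,:,::-1])
E
```

```text
t: 7.68
ee_pos: [462.4, 346.6, 207.6]
orientation: [0.083, 3.132, 0.011]
ft_force: [0.6, 0.9, 0.5]
width: 9.0
grasp_force: 30.0
t: 8.52
ee_pos: [482.8, 105.6, 137.4]
orientation: [-0.081, -3.134, 0.002]
ft_force: [-0.8, -0.5, -1.1]
width: 9.1
grasp_force: 30.0
t: 8.77
ee_pos: [486.8, 107.4, 142.4]
orientation: [0.077, 3.138, 0.001]
ft_force: [0.4, -0.2, 0.2]
width: 9.1
grasp_force: 30.0
[486.59872045 107.31311325 142.15402344] [7.69005616e-02 3.13810605e+00 9.64171401e-04] [ 1.93147431e-01  3.56782305e-01  1.96736451e+00  6.92713875e-05
  8.14828860e-01 -1.32869534e+00]
```

View pics/crop4.png

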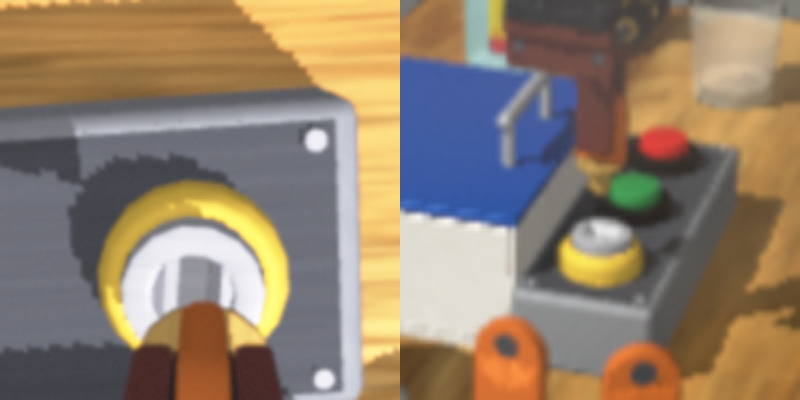

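In w4 the cylinder face centre is at ≈(312.4,210.6) and the slot runs vertically, parallel to the key head; the flange centre column is ≈315.4. In the side view the blade tip is at ≈(344.6,217.7), above the lock at ≈(345.5,228.3). Now the offsets.

```bash
python3 - <<'E'
from h import *
np.set_printoptions(precision=2,suppress=True)
w,c=load('w4');s,cs=load('s4')
print('lock w4',plane(c,(312.4,210.6),81),'side',plane(cs,(345.5,228.3),81),'slot mid',plane(c,(240+191.5/2.667,210.6),81))
o=ctrl.get_obs();R=Ro.from_rotvec(o['orientation']).as_matrix()
for d in(-13.5,-17.5,-33): print(d,proj(c,o['ee_pos']+[0,0,d]))
for d in(-13.5,-33): print('side',d,proj(cs,o['ee_pos']+[0,0,d]))
print('tip side',plane(cs,(344.6,217.7),o['ee_pos'][2]-33))
print('head right-left at z~TCP+30', o['ee_pos'])
E
```

```text
lock w4 [484.79 105.84  81.  ] side [480.08 112.76  81.  ] slot mid [484.77 105.42  81.  ]
-13.5 [314.43 237.83]
-17.5 [314.45 235.28]
-33 [314.52 226.3 ]
side -13.5 [344.28 212.13]
side -33 [344.1  218.33]
tip side [486.43 102.9  109.15]
head right-left at z~TCP+30 [486.6  107.31 142.15]
```

```bash
python3 -m pendant '{"grip":[-1,-1,-1,-1,-1,-1],"linear":[[0.8,-1.8,10],[0,0,12],[0,0,4],[0,0,4],[0,0,4],[0,0,0]],"angular":[[0,0,0],[0,0,0],[0,0,0],[0,0,0],[0,0,0],[0,0,0]]}'
python3 -m pendant '{"grip":[-1,-1,-1],"linear":[[0,0,3],[0,0,0],[0,0,0]],"angular":[[0,0,0],[0,0,0],[0,0,0]]}'
```

```text
t: 9.37
ee_pos: [484.5, 104.8, 106.1]
orientation: [-0.078, -3.14, 0.0]
ft_force: [-0.4, -0.1, -1.1]
width: 8.8
grasp_force: 30.0
t: 9.62
ee_pos: [484.9, 104.9, 103.7]
orientation: [0.078, 3.14, 0.0]
ft_force: [0.7, 0.2, -0.4]
width: 8.7
grasp_force: 30.0
```

```bash
python3 -m pendant '{"grip":[-1,-1,-1,-1],"linear":[[0,0,4],[0,0,3],[0,0,0],[0,0,0]],"angular":[[0,0,0],[0,0,0],[0,0,0],[0,0,0]]}'
python3 -m pendant '{"grip":[-1,-1,-1],"linear":[[0,0,2],[0,0,0],[0,0,0]],"angular":[[0,0,0],[0,0,0],[0,0,0]]}'
```

```text
t: 9.95
ee_pos: [484.6, 104.9, 96.4]
orientation: [-0.078, -3.14, 0.0]
ft_force: [-0.9, 0.4, -0.4]
width: 8.9
grasp_force: 30.0
t: 10.2
ee_pos: [484.8, 104.9, 94.6]
orientation: [-0.078, -3.141, 0.0]
ft_force: [-0.3, -0.4, -1.5]
width: 9.0
grasp_force: 30.0
```

```bash
python3 -m pendant '{"grip":[-1,-1,-1],"linear":[[0,0,1],[0,0,0.5],[0,0,0]],"angular":[[0,0,0],[0,0,0],[0,0,0]]}'
python3 -m pendant '{"grip":[-1,-1,-1],"linear":[[0,0,0.8],[0,0,0],[0,0,0]],"angular":[[0,0,0],[0,0,0],[0,0,0]]}'
```

```text
t: 10.45
ee_pos: [485.0, 104.9, 94.3]
orientation: [0.078, 3.14, 0.0]
ft_force: [-2.8, -0.6, 12.7]
width: 9.2
grasp_force: 30.0
t: 10.7
ee_pos: [485.1, 104.9, 94.1]
orientation: [0.078, 3.14, 0.0]
ft_force: [-5.5, -1.9, 21.2]
width: 8.5
grasp_force: 30.0
```

The key is home: force rises at TCP z 94.3, as predicted. I'll ease the pressure and turn.

```bash
python3 -m pendant '{"grip":[-1,-1,-1,-1,-1,-1,-1,-1,-1,-1,-1,-1],"linear":[[0,0,-1],[0,0,0],[0,0,0],[0,0,0],[0,0,0],[0,0,0],[0,0,0],[0,0,0],[0,0,0],[0,0,0],[0,0,0],[0,0,0]],"angular":[[0,0,0.1],[0,0,0.12],[0,0,0.12],[0,0,0.12],[0,0,0.12],[0,0,0.12],[0,0,0.12],[0,0,0.12],[0,0,0.12],[0,0,0.12],[0,0,0.1],[0,0,0]]}'
python3 -c "
from h import *
o=ctrl.get_obs();print(o['ee_pos'],o['ft_force'],o['moment'],o['qpos'],Ro.from_rotvec(o['orientation']).as_matrix()[:2,0])"
python3 -m pendant '{"grip":[-1,-1,-1,-1],"linear":[[0,0,0],[0,0,0],[0,0,0],[0,0,0]],"angular":[[0,0,0.04],[0,0,0.04],[0,0,0],[0,0,0]]}'
python3 -c "
from h import *
o=ctrl.get_obs();print(o['ee_pos'],o['ft_force'],o['moment'],o['qpos'])"
```

```text
t: 11.7
ee_pos: [484.9, 104.3, 94.2]
orientation: [1.944, 2.467, -0.001]
ft_force: [-2.8, -4.0, 10.2]
width: 9.2
grasp_force: 30.0
[484.9192144  104.27929408  94.22128967] [-2.84983253 -3.97634023 10.2239038 ] [-0.83926519  0.59464505 -0.07444778] [ 1.88403757e-01  4.38097343e-01  1.99430866e+00 -1.42373984e-03
  7.09086172e-01 -4.65383623e-02] [-0.23383726  0.97227531]
t: 12.03
ee_pos: [484.5, 104.4, 94.2]
orientation: [2.036, 2.393, -0.001]
ft_force: [-3.2, -4.0, 11.9]
width: 9.2
grasp_force: 30.0
[484.4986876  104.40693011  94.22227955] [-3.19194323 -3.95502289 11.89317557] [-0.79824145  0.83547588 -0.05394855] [ 1.88635175e-01  4.37928482e-01  1.99463063e+00 -9.79267530e-04
  7.09695878e-01  2.83301277e-02]
```

```bash
for i in 1; do python3 -m pendant '{"grip":[-1,-1,-1,-1],"linear":[[0,0,0],[0,0,0],[0,0,0],[0,0,0]],"angular":[[0,0,0.04],[0,0,0.04],[0,0,0],[0,0,0]]}'; done
python3 -c "
from h import *
o=ctrl.get_obs();print(o['moment'],o['qpos'][5])"
python3 -m pendant '{"grip":[-1,-1,-1,-1],"linear":[[0,0,0],[0,0,0],[0,0,0],[0,0,0]],"angular":[[0,0,0.04],[0,0,0.04],[0,0,0],[0,0,0]]}'
python3 -c "
from h import *
o=ctrl.get_obs();print(o['moment'],o['qpos'][5])"
```

```text
t: 12.37
ee_pos: [484.3, 104.4, 94.2]
orientation: [-2.129, -2.31, 0.002]
ft_force: [-3.2, -3.1, 12.5]
width: 8.8
grasp_force: 30.0
[-0.58394077  0.90241586  0.18401717] 0.10802502958876307
t: 12.7
ee_pos: [484.2, 104.6, 94.2]
orientation: [-2.219, -2.224, 0.002]
ft_force: [-5.7, -2.2, 12.5]
width: 8.9
grasp_force: 30.0
[-0.4820801   0.99264292  0.44822766] 0.18752990513177606
```

```bash
python3 -m pendant '{"grip":[-1,-1,-1,-1],"linear":[[0,0,0],[0,0,0],[0,0,0],[0,0,0]],"angular":[[0,0,0.04],[0,0,0.04],[0,0,0],[0,0,0]]}'
python3 - <<'E'
from h import *
o=ctrl.get_obs();print(o['moment'],o['qpos'][5])
im,c=snap('wrist','w5'); s,_=snap('side','s5')
a=cv2.resize(im[100:300,220:420],(400,400),interpolation=2); b=cv2.resize(s[175:265,300:390],(400,400),interpolation=2)
cv2.imwrite('pics/crop5.png',np.hstack([a,b])[:,:,::-1])
E
```

```text
t: 13.03
ee_pos: [484.0, 104.8, 94.2]
orientation: [-2.305, -2.133, 0.002]
ft_force: [-6.4, -0.5, 12.9]
width: 9.4
grasp_force: 30.0
[-0.08744234  1.11230303  0.55844118] 0.2672635601231641
```

View pics/crop5.png

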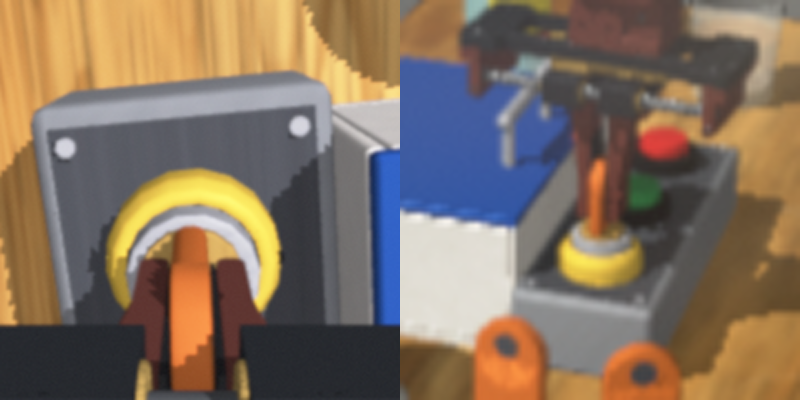

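The key has turned to the stop (moment levels off at about 0.5 N m) and its flange sits on the cylinder. I'll release, retreat upward, and move over the green button with the fingers shut.

```bash
python3 -m pendant '{"grip":[-1,-1,0,0,0,0,0,0,0,0,0],"linear":[[0,0,0],[0,0,0],[0,0,0],[0,0,0],[0,0,0],[0,0,-15],[0,0,-35],[0,0,-35],[0,0,-35],[0,0,0],[0,0,0]],"angular":[[0,0,-0.08],[0,0,0],[0,0,0],[0,0,0],[0,0,0],[0,0,0],[0,0,0],[0,0,0],[0,0,0],[0,0,0.08],[0,0,0]]}'
python3 -m pendant '{"grip":[-1,-1,-1,-1,-1,-1],"linear":[[-28,1,0],[-28,1,0],[-29,0,0],[0,0,0],[0,0,0],[0,0,0]],"angular":[[0,0,0],[0,0,0],[0,0,0],[0,0,0],[0,0,0],[0,0,0]]}'
python3 - <<'E'
from h import *
np.set_printoptions(precision=2,suppress=True)
im,c=snap('wrist','w6'); o=ctrl.get_obs(); print(o['ee_pos'],Ro.from_rotvec(o['orientation']).as_matrix())
hsv=cv2.cvtColor(im,cv2.COLOR_RGB2HSV)
for lo,hi in(((50,120,50),(75,255,255)),((0,190,100),(4,255,255))):
    k,l,st,ce=cv2.connectedComponentsWithStats(cv2.inRange(hsv,lo,hi)); i=1+st[1:,4].argmax(); print(st[i],ce[i],plane(c,ce[i],80),plane(c,ce[i],73))
cv2.imwrite('pics/w6c.png',im[:,::1,::-1])
E
```

```text
t: 14.05
ee_pos: [486.3, 105.2, 215.5]
orientation: [2.309, 2.127, 0.007]
ft_force: [-0.5, 0.7, -1.2]
width: 44.0
grasp_force: 0.0
t: 14.55
ee_pos: [479.6, 20.1, 212.5]
orientation: [-2.306, -2.131, 0.002]
ft_force: [0.3, -0.2, 0.1]
width: 6.9
grasp_force: 0.0
[479.76  20.54 212.65] [[ 0.08  1.   -0.  ]
 [ 1.   -0.08  0.  ]
 [ 0.   -0.   -1.  ]]
[ 303  170   40   39 1199] [322.6  188.92] [486.17  22.42  80.  ] [486.18  20.81  73.  ]
[313 256  11  31 203] [318.77 271.35] [476.17 -60.04  80.  ] [475.94 -63.61  73.  ]
```

View pics/w6c.png

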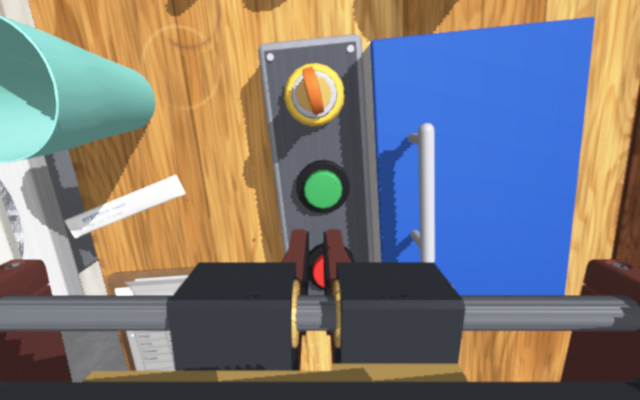

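The view shows the lid shut and the key upright in the lock at (313,90), head yaw ≈−1.42. That agrees with the cylinder at its 1.2 stop plus the play. The green button is at (322.6,188.9), or about (486,21). I'll descend and feel for it.

```bash
python3 -m pendant '{"grip":[-1,-1,-1,-1,-1,-1,-1],"linear":[[0.5,6.3,0],[0,0,30],[0,0,30],[0,0,30],[0,0,30],[0,0,0],[0,0,0]],"angular":[[0,0,0],[0,0,0],[0,0,0],[0,0,0],[0,0,0],[0,0,0],[0,0,0]]}'
python3 -m pendant '{"grip":[-1,-1,-1,-1,-1],"linear":[[0,0,4],[0,0,4],[0,0,3],[0,0,0],[0,0,0]],"angular":[[0,0,0],[0,0,0],[0,0,0],[0,0,0],[0,0,0]]}'
```

```text
t: 15.18
ee_pos: [485.7, 20.7, 92.3]
orientation: [-2.304, -2.132, 0.004]
ft_force: [0.3, -0.4, 0.7]
width: 0.1
grasp_force: 0.0
t: 15.6
ee_pos: [486.8, 20.0, 83.0]
orientation: [2.307, 2.131, 0.001]
ft_force: [-0.2, 0.2, -0.1]
width: 0.9
grasp_force: 0.0
```

```bash
python3 -m pendant '{"grip":[-1,-1,-1,-1,-1],"linear":[[0,0,2],[0,0,2],[0,0,2],[0,0,0],[0,0,0]],"angular":[[0,0,0],[0,0,0],[0,0,0],[0,0,0],[0,0,0]]}'
python3 -m pendant '{"grip":[-1,-1,-1,-1],"linear":[[0,0,2],[0,0,1],[0,0,0],[0,0,0]],"angular":[[0,0,0],[0,0,0],[0,0,0],[0,0,0]]}'
```

```text
t: 16.02
ee_pos: [486.6, 20.0, 76.4]
orientation: [2.307, 2.132, 0.0]
ft_force: [0.2, -0.3, 2.6]
width: 0.7
grasp_force: 0.9
t: 16.35
ee_pos: [486.6, 20.0, 73.4]
orientation: [2.307, 2.132, 0.0]
ft_force: [-0.3, -0.9, 3.5]
width: 0.2
grasp_force: 1.8
```

```bash
python3 -m pendant '{"grip":[-1,-1,-1,-1],"linear":[[0,0,1.5],[0,0,1],[0,0,0],[0,0,0]],"angular":[[0,0,0],[0,0,0],[0,0,0],[0,0,0]]}'
python3 -m pendant '{"grip":[-1,-1,-1,-1],"linear":[[0,0,1],[0,0,0.5],[0,0,0],[0,0,0]],"angular":[[0,0,0],[0,0,0],[0,0,0],[0,0,0]]}'
```

```text
t: 16.68
ee_pos: [486.6, 20.0, 71.3]
orientation: [2.307, 2.132, 0.001]
ft_force: [-1.5, -0.1, 8.0]
width: 0.3
grasp_force: 4.6
t: 17.02
ee_pos: [486.7, 20.0, 70.9]
orientation: [2.307, 2.132, 0.001]
ft_force: [-5.9, -1.0, 24.6]
width: 0.6
grasp_force: 12.7
```

Fully down: 24 N against the stop at z≈71. I'll release, retreat and check the final state.

```bash
python3 -m pendant '{"grip":[-1,-1,-1,-1,-1,-1,-1,-1,-1,-1,-1,-1],"linear":[[0,0,-5],[0,0,-20],[0,0,-35],[0,0,-40],[0,0,-40],[0,0,-40],[0,-35,0],[0,-35,0],[0,-35,0],[0,0,0],[0,0,0],[0,0,0]],"angular":[[0,0,0],[0,0,0],[0,0,0],[0,0,0],[0,0,0],[0,0,0],[0,0,0],[0,0,0],[0,0,0],[0,0,0],[0,0,0],[0,0,0]]}'
python3 - <<'E'
from h import *
s,_=snap('side','s7'); cv2.imwrite('pics/s7c.png',cv2.resize(s[130:310,170:430],(780,540),interpolation=2)[:,:,::-1])
E
```

```text
t: 18.02
ee_pos: [382.4, 28.3, 249.6]
orientation: [2.307, 2.132, 0.001]
ft_force: [-0.0, -0.5, -0.2]
width: 0.7
grasp_force: 0.0
```

View pics/s7c.png

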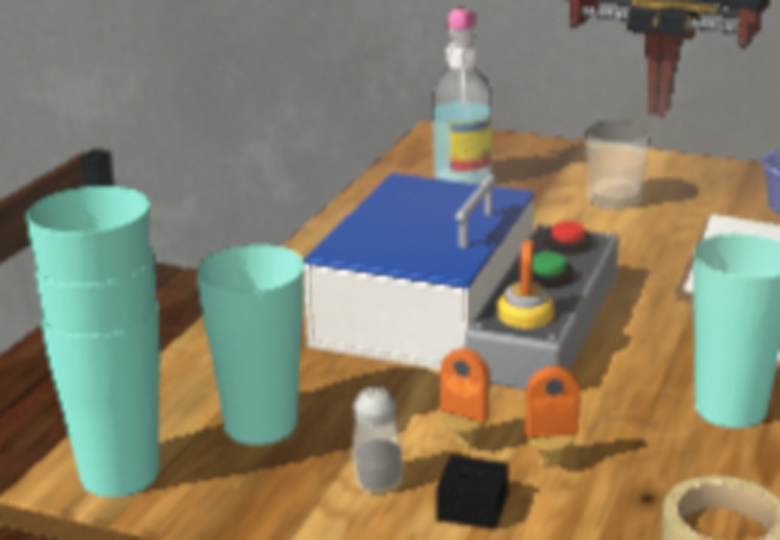

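The picture shows the lid shut, the key seated upright and turned at (526,290), and the green button released. The shaker, tumbler, glass and bottle are all standing where they were.

```bash
python3 -c "
from workcell import ctrl
print(ctrl.close_job())"
```

```text
the job is handed in; nothing more can be done
None
```

The job is handed in at about 18 s: lid shut, small key fully home and left turned to its stop, green button pressed fully and released, red never pressed, and the shaker, glass, tumbler and spray bottle unmoved in the last picture.

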